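Draw a specimen plate out of its stage clips and lay it in the carrier

TASK

The glass specimen plate is held on the microscope's light base by two spring clips. Press gently on the bare glass, never touching the specimen, and draw the plate toward you, flat on the deck, out from under the clips until its front end hangs about 35 mm over the base's front edge; then pick it up by that end, keep it level, and lay it gently down flat on the carrier's saddle, lengthwise between the end stops. Leave everything else where it is.

Things in the scene. Friction and masses are not known exactly. Their poses are not given: they have to be found in the camera images.
- glass: clear glass plate 110 long (x) x 50 wide (y) x 4 thick, about 60 g; origin at the centre of its underside, z up, +x toward its frosted white end (last 22 mm), at first under the clips. Bare: x = -20 to +33; balances at x = -3. Glass on the deck is slippery (friction about 0.25; rubber fingertips hold it with about 0.75). It bears 20 N of press at most; carry it level, never tipped past 20 degrees
- cornea: the specimen, a white dome 18 across and 6 high fixed on the glass at the glass's x = -32, y = 0; must not be touched; origin at the centre of its foot
- stage: light base, a fixed white box with a dark deck, 240 deep (x) x 190 wide (y) x 42 high; origin at the middle of its lower front edge, +x into the base, away from the robot. On the deck two guide rails 3.5 high and 53 apart run along x from the front edge to 132 with the glass between them; a stop bar is at x = 132 to 140. The glass starts 4 to 14 mm behind the front edge
- stage_edge (a point): middle of the light base's front upper edge, where the deck ends and over which the glass slides out along -x; axes as the base; no room for fingers beside the glass until it is past this edge
- clip_left (a joint): left spring clip (y = +16): steel leaf hinged at the base's x = 150, 12 above the deck, its 9 wide tip at x = 106 bears down on the glass with about 3.5 N and lets go when the glass's rear end has passed the tip; radians, 0 = as found on the glass, positive = lifted, about -0.07 = glass gone
- clip_right (a joint): right spring clip (y = -16), the same
- carrier: fixed carrier: black plate 150 (x) x 100 (y) x 8 with a grey saddle 34 wide, top 26 above the table, so fingers have 18 mm of depth beside it; origin at the middle of the lower front edge, +x away from the robot. End stops 6 mm above the saddle, 122 apart inside (x = 14 and 136); two cheeks 62 apart hold the glass's far corners (x = 120 to 136)
- saddle (a point): centre of the saddle's top, where the centre of the glass's underside belongs; x along the carrier
- dish: bystander: clear shallow dish, 52 across, 14 high, on the rear of the light base
- block: bystander: blue practice block 62 x 62 x 14 with a white dome, 18 high in all, between light base and carrier
- forceps: bystander: blue forceps lying flat, 130 long, 6 high
- drops: bystander: white dropper bottle, 26 across, 62 high
- vial: bystander: amber vial, 22 across, 45 high
- slidebox: bystander: grey slide box 85 x 100 x 32
- bladebox: bystander: paper blade box 100 x 35 x 22
- press_spot (a point): on top of the glass, 14 mm behind its middle (glass's x = +14): bare glass clear of specimen and clips by 20 mm and more, and still over the deck when the front end overhangs by 40 mm. Fingertips need to press with about 9 to 14 N all the while to pull the glass from under the clips; with less they slip over it toward the specimen. Touch down slowly; the pull drops suddenly when the clips let go
There are look-alikes about, which are no part of the job. Leave any green look-alike of the carrier alone. Several things have the shape of the glass; the one meant has the colours described above.

How it is judged:
On the way:
1. the glass is drawn forward out of both clips, flat on the deck, its front end 18 to 49 mm beyond the base's front edge (x of glass in the frame of stage between 0.006 and 0.037 m and z of glass in the frame of stage below 0.044 m and angle between glass's own z axis and vertical below 0.05 rad), for 0.2 s.
At the end, for the whole second after the job is handed in: the glass lies at rest and flat (within about 2 degrees) on the saddle, its underside within 2 mm of the saddle's top, its centre within 9 mm of the saddle's centre, lengthwise within 0.12 rad of the carrier (horizontal distance between glass and saddle below 0.009 m and z of glass in the frame of saddle between -0.002 and 0.002 m and angle between glass's own z axis and vertical below 0.04 rad and angle between the x axis of glass and the x axis of carrier, either way round below 0.12 rad and linear speed of glass below 0.01 m/s); the robot touches nothing.
It fails at once if the glass is pressed on with more than 22 N while it is being drawn (until its front end overhangs by 18 mm) (x of glass in the frame of stage above 0.037 m and contact force between the fingers and glass above 22 N and z of glass in the frame of stage below 0.0435 m and horizontal distance between glass and stage_edge below 0.1 m).
It fails at once if the glass is pressed on the carrier with more than 22 N (contact force between glass and carrier above 22 N).
It fails at once if the specimen is touched (contact force between cornea and anything else above 0.5 N).
It fails at once if the glass is tipped more than 20 degrees (angle between glass's own z axis and vertical above 0.35 rad).
It fails at once if a bystander is moved more than 20 mm (distance of any of dish, block, forceps, drops, vial, slidebox, bladebox from where it was at the start of the episode above 0.02 m).
It also fails if it takes over 72 s, if anything falls off the work surface, if the arm or the gripper's body presses on something with over 40 N, if the wrist force passes 120 N, or if a joint passes its speed limit or range.

ROBOT

A 6-joint arm with a two-finger parallel gripper is mounted at the origin on the work surface. World frame = base frame: x ahead of the robot, y to its left, z up, the work surface at z = 0. Lengths are in m, angles in rad, forces in N, time in s.
With the tool pointing down it reaches from about 0.375 to 0.925 m from the base axis. Payload 5.7 kg.
Tool frame: the origin (TCP) lies midway between the tips of the shut fingers; the grasp point (between the pads) lies 19 mm behind it (hold_point_z is the distance from the TCP to the grasp point, in m); x points along the fingers, z is the direction in which the jaws open and shut, and the axes are right-handed (so a half turn about x gives the same grasp; the last joint's range is limited). The gripper opens to 88 mm and grips with 3 to 60 N. Pads are 20 mm wide; open, the fingers measure 115 mm over their backs; the gripper's body (75 mm by 178 mm) begins 61 mm behind the grasp point.
Start: joints at [-1.222, 0.359, 1.51, -0, 1.272, -0.115], TCP at [0.268, -0.537, 0.195] pointing down, gripper open.
Joint ranges: [-2.97, 2.97], [-1.01, 2.36], [0.21, 2.38], [-0.96, 4.11], [0.2, 2.71], [-2.98, 2.98]. Speed limits (rad/s): [2.39, 2.39, 3.14, 3.14, 3.14, 3.14].

INTERFACE

Orientations are given as [roll, pitch, yaw] about the fixed x, y, z axes, in that order (R = Rz(yaw) Ry(pitch) Rx(roll)).
In Python, from cell import * gives the robot as it stands.
- The arm moves only by the shell command python3 -m pendant 'ROWS'. ROWS is JSON, a list of rows, each an object with "dp": the shift along the world's x, y, z in mm, a list of three; "turn": the turn about the world's z in degrees; "fingers": the opening, from 0 (shut) to 1 (fully open). A call has 1 to 10 rows; each row shifts and turns the commanded pose from where the row before left it; what a row does not reach is not made up. A row lasts 1/10 s, in which the tool goes at most 50 mm and 8.59 degrees, less where a joint would pass 70% of its speed; a pose out of reach is approached as far as the arm can. A call with a gripper value outside its range is refused whole. The fingers move at their own pace and stop on an object; the grip force is fixed at half the most. Time passes only in rows, so rows that do not move let the fingers close. It gives the time, the measured TCP pose, the force and the opening at its end, in the units of the state.
- get_obs(): the state, without advancing time (a new reading comes with each control period).
- read_camera(name): name is "scene" or "top"; returns a dict with "img" (384x512x3 uint8, red, green, blue), "mtx" (3x3 intrinsics, pixels), "k1" (the pictures are not rectified: a ray, as slopes to the right and down, at radius r is drawn at 1 + k1 r^2 times it, then the intrinsics apply), "extrinsics" (4x4, takes a point from camera to world coordinates). Camera axes: x right, y up, looking along -z (the intrinsics and any distortion apply to the point x, -y, -z); pixel columns grow to the right and rows downward; lengths in m; the calibration is good to about 2 mm. A picture is of the moment at which its call begins. There is no depth.
- finish_job(): hands the job in, once; it reports no verdict.
The state is a dict: "clock": time; "qpos": joint angles; "qd": joint speeds; "tau": joint torques, N m; "tool_pos": TCP position; "orientation": TCP orientation; "wrist_force": force on the tool from outside, world axes, zero at the start; "ft_torque": the same for the moment, N m; "finger_gap": finger opening in m.
Only numpy, scipy, OpenCV 4.12 (cv2) and the standard library are available. Lean on these libraries where they do the work, as an engineer would, in place of code of your own. Each camera call takes 0.05 s, during which the arm holds its last target. There are 200 camera calls.

## Working session

There is one attempt and no reset: what is moved stays moved. The work goes in short steps, Python scripts to look and compute and a shell command to move; the robot and the scene stay as the last step left them, time stands still between calls to the robot, and variables do not carry over. Pictures are saved under pics/ and viewed, about 8 in all and at most 12, crops included, and the job is handed in when it is done.

```bash
mkdir -p pics
python3 - <<'E'
from cell import *
import cv2
o=get_obs();print({k:o[k] for k in('clock','tool_pos','orientation','wrist_force','finger_gap')})
for n in('top','scene'):
    c=read_camera(n);cv2.imwrite(f'pics/{n}0.png',c['img'][:,:,::-1]);cv2.imwrite(f'pics/{n}0v.png',cv2.resize(c['img'][:,:,::-1],(800,600),interpolation=cv2.INTER_CUBIC))
    print(n,c['mtx'],c['k1'],c['extrinsics'])
E
```

```text
{'clock': 0.0, 'tool_pos': array([ 0.26819093, -0.535946  ,  0.19416849]), 'orientation': array([3.02370678, 1.56910831, 1.91675394]), 'wrist_force': array([-0.6873656 ,  0.01645155, -0.06985914]), 'finger_gap': 0.0881123625326555}
top [[482.22977268   0.         257.34045906]
 [  0.         482.22977268 196.31126345]
 [  0.           0.           1.        ]] 0.019802100080398427 [[ 3.02569365e-03  9.89605425e-01 -1.43777423e-01  3.00193663e-01]
 [-9.99994536e-01  3.18575242e-03  8.83036836e-04  3.48774635e-03]
 [ 1.33189732e-03  1.43773966e-01  9.89609657e-01  1.56281875e+00]
 [ 0.00000000e+00  0.00000000e+00  0.00000000e+00  1.00000000e+00]]
scene [[380.03971882   0.         254.26107305]
 [  0.         380.03971882 188.95023462]
 [  0.           0.           1.        ]] -0.10396772273393726 [[-0.27459869 -0.50989205  0.8152335   1.34450878]
 [ 0.96153075 -0.15209888  0.2287456   0.239463  ]
 [ 0.00736054  0.84668532  0.53204304  0.62644151]
 [ 0.          0.          0.          1.        ]]
```

View pics/top0v.png

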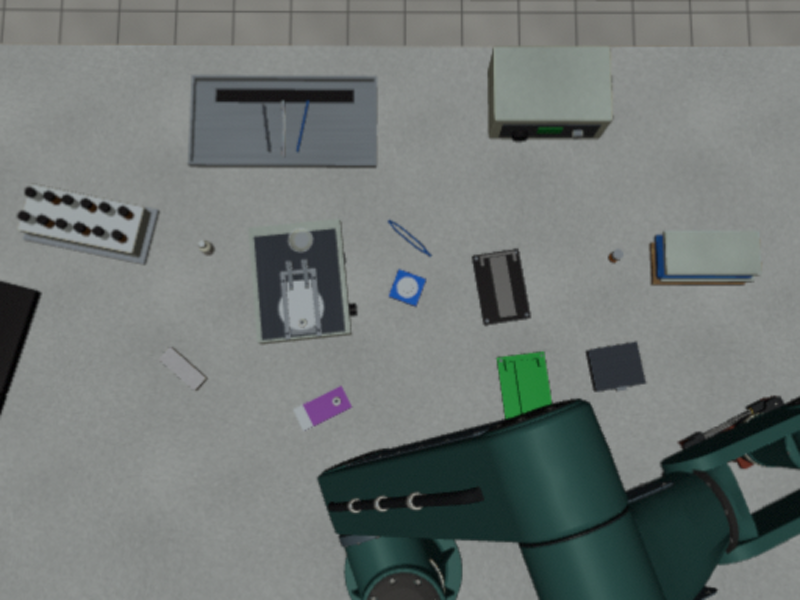

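View pics/scene0v.png

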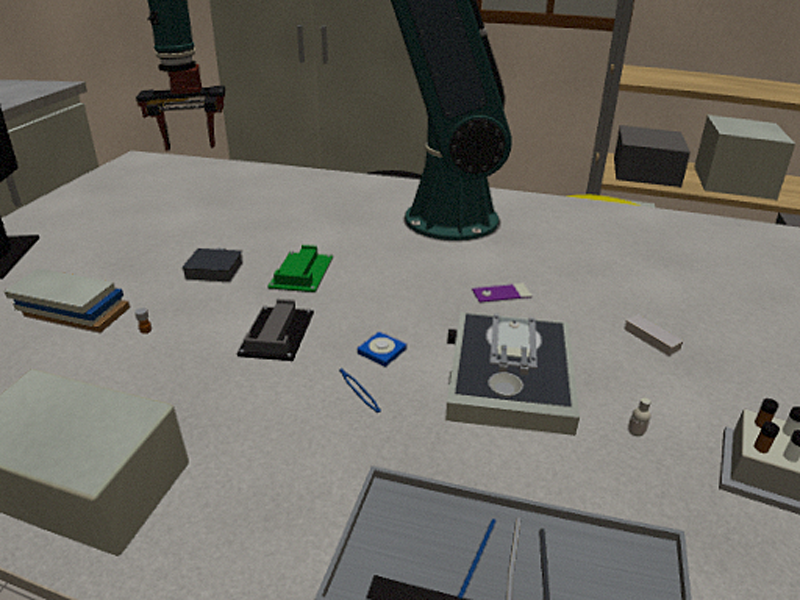

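Candidates for the glass, in 800x600 top-view pixels:
- Clear plate with a white dome under the clips, on the light base: (300,295).
- Purple plate with a white end: (322,408).
- Pale box: (184,368).
- Blue block with a dome: (407,288).

I choose the clear one under the clips. For the carrier, I choose black with a grey saddle at (502,287), not green at (525,385).

```bash
cat > h.py <<'E'
import numpy as np,cv2
from cell import *
def ray(c,uv,z):
    K=c['mtx'];uv=np.atleast_2d(np.array(uv,float))
    p=(uv-K[:2,2])/[K[0,0],K[1,1]];q=p.copy()
    for _ in range(10): q=p/(1+c['k1']*(q**2).sum(1,keepdims=True))
    d=np.c_[q[:,0],-q[:,1],-np.ones(len(q))]@c['extrinsics'][:3,:3].T;o=c['extrinsics'][:3,3]
    return (o+d*((z-o[2])/d[:,2])[:,None])
def proj(c,P):
    P=np.atleast_2d(P);E=c['extrinsics'];q=(P-E[:3,3])@E[:3,:3]
    s=np.c_[q[:,0]/-q[:,2],-q[:,1]/-q[:,2]];s=s*(1+c['k1']*(s**2).sum(1,keepdims=True))
    return s*[c['mtx'][0,0],c['mtx'][1,1]]+c['mtx'][:2,2]
def rect(c,mask,z):
    "largest blob -> points on plane z -> min area rect: centre, sides, angle"
    cs,_=cv2.findContours(mask.astype(np.uint8),cv2.RETR_EXTERNAL,cv2.CHAIN_APPROX_NONE)
    k=max(cs,key=cv2.contourArea);P=ray(c,k[:,0,:],z)[:,:2]
    return cv2.minAreaRect((P*1000).astype(np.float32)),k
E
python3 - <<'E'
from h import *
c=read_camera('top');g=c['img'];v=g.max(2).astype(int)
def roi(m,x0,x1,y0,y1):
    o=np.zeros_like(m);o[y0:y1,x0:x1]=m[y0:y1,x0:x1];return o
sx=512/800
m=roi(v<95,155,228,135,222)
m=cv2.morphologyEx(m.astype(np.uint8),cv2.MORPH_OPEN,np.ones((3,3)))
r,k=rect(c,m,.042);print('deck',r, cv2.boxPoints(r))
m2=roi(v<70,295,345,150,215);r2,k2=rect(c,m2,.008);print('carrier',r2,cv2.boxPoints(r2))
sp=g.max(2).astype(int)
m3=roi((v>72)&(v<140),306,332,158,204)
r3,k3=rect(c,m3,.026);print('saddle',r3,cv2.boxPoints(r3))
b=g[130:226,150:350,::-1].copy()
b=cv2.resize(b,None,fx=4,fy=4,interpolation=cv2.INTER_CUBIC)
for k,col in((k,(0,0,255)),(k2,(0,255,255)),(k3,(255,0,255))):
    for x,y in k[:,0]: cv2.circle(b,(int((x-150+.5)*4),int((y-130+.5)*4)),1,col,-1)
cv2.imwrite('pics/crop1.png',b)
E
```

```text
deck ((569.8081665039062, 214.51283264160156), (215.49072265625, 169.2171173095703), 6.0609283447265625) [[453.73163 287.27203]
 [471.59857 119.00083]
 [685.8847  141.75363]
 [668.01776 310.02484]]
carrier ((570.6892700195312, -203.30442810058594), (147.27015686035156, 98.04653930664062), 9.206365585327148) [[ 490.15945 -166.6936 ]
 [ 505.84598 -263.47714]
 [ 651.2191  -239.91525]
 [ 635.5326  -143.13171]]
saddle ((577.9223022460938, -196.8093719482422), (144.56976318359375, 81.57431030273438), 0.16438762843608856) [[ 505.52072 -156.22978]
 [ 505.75473 -237.80376]
 [ 650.32385 -237.38896]
 [ 650.08984 -155.81499]]
```

View pics/crop1.png

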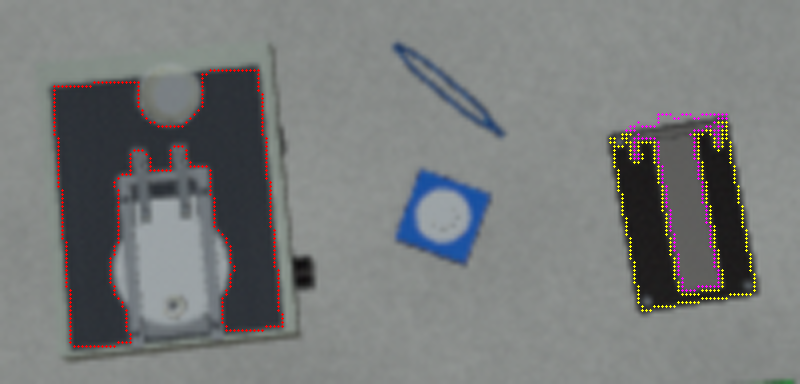

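The outlines fit: the dark inlay sits inside the 240x190 base at yaw 6.1°, and the carrier measures 147x98 at yaw 9.2°. The specimen is at crop (176,305), and the saddle strip runs from (675,137) to (705,290). One more refinement from both views follows.

Run:
```python
from h import *
c=read_camera('top');s=read_camera('scene');g=c['img']
yw=np.radians(6.06);X=np.array([np.cos(yw),np.sin(yw)])
# cornea (top crop coords /4 + offset)
p=np.array([176/4+150-.5,305/4+130-.5])
C=ray(c,p,.049)[0];print('cornea top',C, 'scene px pred',proj(s,C))
# saddle rows: grey run centres
v=g.max(2).astype(int);pts=[];w=[]
for r in range(170,202):
    cols=[x for x in range(308,334) if 78<v[r,x]<140 and abs(x-(319+(r-165)*(701-676)/4/38))<8]
    if cols: a=ray(c,[[cols[0]-.5,r],[cols[-1]+.5,r]],.026);pts.append(a.mean(0));w.append(np.linalg.norm(a[0]-a[1]))
pts=np.array(pts);f=np.polyfit(pts[:,0],pts[:,1],1);print('saddle line',f,np.degrees(np.arctan(f[0])),'w',np.mean(w),'y@.571',np.polyval(f,.571))
# green channel profile along stage axis through front edge, away from rails, y=+-60
cen=np.array([.5698,.2145]);Y=np.array([-X[1],X[0]])
for off in(-.06,.06):
    pr=[]
    for d in np.arange(.095,.14,.0025):
        q=cen-d*X+off*Y;u=proj(c,[*q,.042])[0];pr.append((round(d*1000,1),int(cv2.getRectSubPix(g,(1,1),tuple(map(float,u)))[0,0].max())))
    print(off,pr)
# rear edge
for off in(-.06,.06):
    print([(round(d*1000),int(cv2.getRectSubPix(g,(1,1),tuple(map(float,proj(c,[*(cen+d*X+off*Y),.042])[0])))[0,0].max())) for d in np.arange(.095,.15,.004)])
print('glass axis',[(round(d*1000),int(cv2.getRectSubPix(g,(1,1),tuple(map(float,proj(c,[*(C[:2]+d*X+.012*Y*0+.018*Y),.044])[0])))[0,0].max())) for d in np.arange(-.05,.13,.004)])
b=s['img'][190:290,270:385,::-1];cv2.imwrite('pics/crop2.png',cv2.resize(b,None,fx=6,fy=6,interpolation=cv2.INTER_CUBIC))
```

```text
cornea top [0.48932848 0.20387598 0.049     ] scene px pred [[327.65792531 206.68573266]]
saddle line [ 0.15345888 -0.29198762] 8.72448485231339 w 0.032285053977003195 y@.571 -0.20436260438931048
-0.06 [(np.float64(95.0), 56), (np.float64(97.5), 56), (np.float64(100.0), 57), (np.float64(102.5), 59), (np.float64(105.0), 71), (np.float64(107.5), 92), (np.float64(110.0), 115), (np.float64(112.5), 104), (np.float64(115.0), 105), (np.float64(117.5), 120), (np.float64(120.0), 135), (np.float64(122.5), 136), (np.float64(125.0), 135), (np.float64(127.5), 135), (np.float64(130.0), 135), (np.float64(132.5), 135), (np.float64(135.0), 135), (np.float64(137.5), 135), (np.float64(140.0), 135)]
0.06 [(np.float64(95.0), 56), (np.float64(97.5), 55), (np.float64(100.0), 56), (np.float64(102.5), 57), (np.float64(105.0), 67), (np.float64(107.5), 88), (np.float64(110.0), 118), (np.float64(112.5), 107), (np.float64(115.0), 105), (np.float64(117.5), 117), (np.float64(120.0), 136), (np.float64(122.5), 141), (np.float64(125.0), 141), (np.float64(127.5), 141), (np.float64(130.0), 141), (np.float64(132.5), 141
[... 227 characters left out ...]
42), (147, 141)]
[(95, 54), (99, 54), (103, 58), (107, 95), (111, 135), (115, 141), (119, 142), (123, 142), (127, 143), (131, 143), (135, 140), (139, 140), (143, 141), (147, 142)]
glass axis [(-50, 141), (-46, 141), (-42, 139), (-38, 126), (-34, 97), (-30, 123), (-26, 95), (-22, 103), (-18, 117), (-14, 128), (-10, 152), (-6, 164), (-2, 167), (2, 166), (6, 166), (10, 165), (14, 166), (18, 167), (22, 166), (26, 166), (30, 166), (34, 166), (38, 166), (42, 166), (46, 166), (50, 166), (54, 166), (58, 166), (62, 165), (66, 162), (70, 126), (74, 109), (78, 103), (82, 107), (86, 110), (90, 105), (94, 104), (98, 104), (102, 107), (106, 110), (110, 108), (114, 102), (118, 100), (122, 108), (126, 101)]
```

View pics/crop2.png

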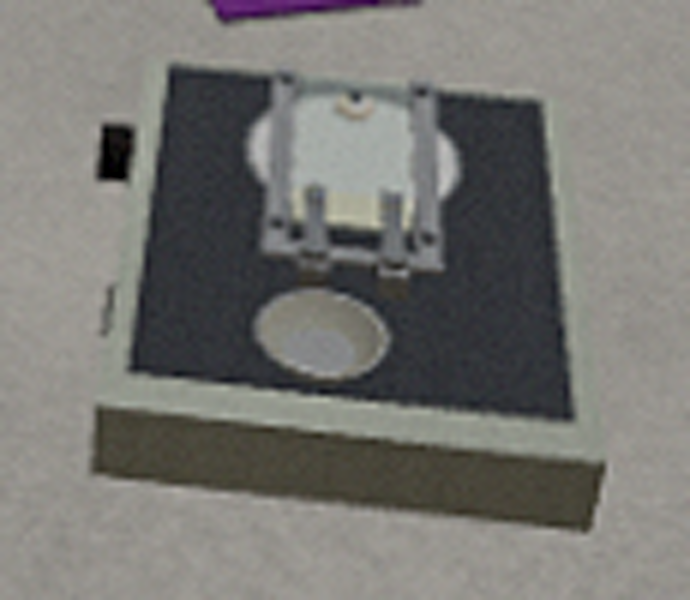

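Run:
```python
from h import *
from scipy.spatial.transform import Rotation as R
o=get_obs();M=R.from_euler('xyz',o['orientation']).as_matrix();print(M.round(3));a=np.degrees(np.arctan2(M[1,2],M[0,2]));print(a,'turn to 96.06:',(96.06-a+90)%180-90, 'to 98.9', (98.9-a+90)%180-90)
print((np.array([.5351,.2108,.08])-o['tool_pos'])*1000)
```

```text
[[-0.     0.894  0.447]
 [ 0.001  0.447 -0.894]
 [-1.     0.    -0.001]]
-63.42664808282859 turn to 96.06: -20.513351917171406 to 98.9 -17.673351917171402
[ 266.83347962  747.07813045 -114.5124575 ]
```

```bash
python3 -m pendant '[{"dp":[13,37,0],"turn":-2,"fingers":0},{"dp":[13,37,0],"turn":-2,"fingers":0},{"dp":[13,37,0],"turn":-2,"fingers":0},{"dp":[13,37,0],"turn":-2,"fingers":0},{"dp":[13,37,0],"turn":-2,"fingers":0},{"dp":[13,37,0],"turn":-2,"fingers":0},{"dp":[13,37,0],"turn":-2,"fingers":0},{"dp":[13,37,0],"turn":-2,"fingers":0},{"dp":[13,37,0],"turn":-2,"fingers":0},{"dp":[13,37,0],"turn":-2.5,"fingers":0}]'
python3 -m pendant '[{"dp":[13,37,0],"fingers":0},{"dp":[13,37,0],"fingers":0},{"dp":[13,37,0],"fingers":0},{"dp":[13,37,0],"fingers":0},{"dp":[13,37,0],"fingers":0},{"dp":[13,37,0],"fingers":0},{"dp":[13,37,0],"fingers":0},{"dp":[13,37,0],"fingers":0},{"dp":[13,37,0],"fingers":0},{"dp":[20,44,0],"fingers":0}]'
python3 -m pendant '[{"dp":[0,0,-30],"fingers":0},{"dp":[0,0,-30],"fingers":0},{"dp":[0,0,-30],"fingers":0},{"dp":[0,0,-20],"fingers":0},{"dp":[0,0,0],"fingers":0},{"dp":[0,0,0],"fingers":0}]'
```

```text
clock: 1.25
tool_pos: [0.3986, -0.1651, 0.1951]
orientation: [1.233, 1.57, -0.233]
wrist_force: [1.1, -1.0, 0.5]
finger_gap: 0.0115validation failed for argument at $[0]...
validation failed for argument at $[0]...
```

```bash
python3 -m pendant '[{"dp":[13,37,0],"turn":0,"fingers":0},{"dp":[13,37,0],"turn":0,"fingers":0},{"dp":[13,37,0],"turn":0,"fingers":0},{"dp":[13,37,0],"turn":0,"fingers":0},{"dp":[13,37,0],"turn":0,"fingers":0},{"dp":[13,37,0],"turn":0,"fingers":0},{"dp":[13,37,0],"turn":0,"fingers":0},{"dp":[13,37,0],"turn":0,"fingers":0},{"dp":[13,37,0],"turn":0,"fingers":0},{"dp":[20,44,0],"turn":0,"fingers":0}]'
python3 -m pendant '[{"dp":[0,0,-30],"turn":0,"fingers":0},{"dp":[0,0,-30],"turn":0,"fingers":0},{"dp":[0,0,-30],"turn":0,"fingers":0},{"dp":[0,0,-20],"turn":0,"fingers":0},{"dp":[0,0,0],"turn":0,"fingers":0},{"dp":[0,0,0],"turn":0,"fingers":0}]'
python3 - <<'E'
from h import *
from scipy.spatial.transform import Rotation as R
o=get_obs();M=R.from_euler('xyz',o['orientation']).as_matrix();print(np.degrees(np.arctan2(M[1,2],M[0,2])),M[:,0].round(3),o['tool_pos'],o['wrist_force'],o['qpos'])
c=read_camera('scene');b=c['img'][100:250,220:420,::-1];cv2.imwrite('pics/p3.png',cv2.resize(b,None,fx=4,fy=4,interpolation=cv2.INTER_CUBIC))
E
```

```text
clock: 2.25
tool_pos: [0.5349, 0.2115, 0.1949]
orientation: [-1.013, 1.57, -2.478]
wrist_force: [0.3, 0.3, 0.2]
finger_gap: 0.0002
clock: 2.85
tool_pos: [0.5354, 0.2104, 0.085]
orientation: [-1.618, 1.57, -3.083]
wrist_force: [0.2, 0.6, 0.9]
finger_gap: 0.0006
-83.92794725928565 [-0.001 -0.    -1.   ] [0.53537978 0.21041974 0.08504017] [0.19200611 0.55651825 0.86997776] [2.54337915e-01 4.43857080e-01 1.68342756e+00 1.33833626e-04
 1.01488116e+00 1.71908626e+00]
```

View pics/p3.png

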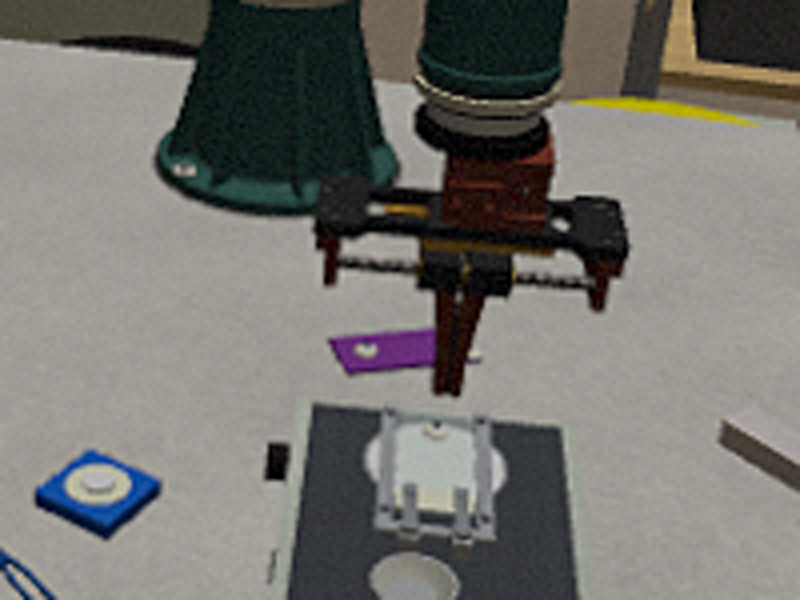

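The shut fingers (tips at crop (448,392)) hang over the base, and the jaws are square to it. I now touch down slowly.

```bash
python3 -m pendant '[{"dp":[0,0,-15],"turn":0,"fingers":0},{"dp":[0,0,-12],"turn":0,"fingers":0},{"dp":[0,0,-7],"turn":0,"fingers":0},{"dp":[0,0,-1],"turn":0,"fingers":0},{"dp":[0,0,0],"turn":0,"fingers":0},{"dp":[0,0,0],"turn":0,"fingers":0}]'
for i in 1 2 3; do python3 -m pendant '[{"dp":[0,0,-1],"turn":0,"fingers":0},{"dp":[0,0,0],"turn":0,"fingers":0},{"dp":[0,0,0],"turn":0,"fingers":0}]' | grep -E 'pos|force'; done
```

```text
clock: 3.5
tool_pos: [0.5358, 0.2105, 0.0504]
orientation: [1.87, 1.57, 0.405]
wrist_force: [-0.2, 0.4, 0.3]
finger_gap: 0.0006
tool_pos: [0.5355, 0.2104, 0.0491]
wrist_force: [-0.1, 0.3, -0.0]
tool_pos: [0.5353, 0.2104, 0.0479]
wrist_force: [0.6, -0.0, 0.5]
tool_pos: [0.5354, 0.2104, 0.0469]
wrist_force: [-0.1, 0.1, -0.3]
```

```bash
python3 -m pendant '[{"dp":[0,0,-0.5],"turn":0,"fingers":0},{"dp":[0,0,0],"turn":0,"fingers":0},{"dp":[0,0,0],"turn":0,"fingers":0}]' | grep -E 'pos|force'
python3 -m pendant '[{"dp":[0,0,-0.5],"turn":0,"fingers":0},{"dp":[0,0,0],"turn":0,"fingers":0},{"dp":[0,0,0],"turn":0,"fingers":0}]' | grep -E 'pos|force'
python3 -m pendant '[{"dp":[0,0,-0.5],"turn":0,"fingers":0},{"dp":[0,0,0],"turn":0,"fingers":0},{"dp":[0,0,0],"turn":0,"fingers":0}]' | grep -E 'pos|force'
```

```text
tool_pos: [0.5354, 0.2104, 0.0464]
wrist_force: [0.5, 0.6, 0.5]
tool_pos: [0.5354, 0.2104, 0.0459]
wrist_force: [-0.2, -0.3, 0.3]
tool_pos: [0.5354, 0.2104, 0.0454]
wrist_force: [-0.2, 0.6, 0.8]
```

```bash
for i in 1; do python3 -m pendant '[{"dp":[0,0,-0.5],"turn":0,"fingers":0},{"dp":[0,0,0],"turn":0,"fingers":0},{"dp":[0,0,0],"turn":0,"fingers":0}]' | grep -E 'pos|force'; done
python3 -m pendant '[{"dp":[0,0,-0.5],"turn":0,"fingers":0},{"dp":[0,0,0],"turn":0,"fingers":0},{"dp":[0,0,0],"turn":0,"fingers":0}]' | grep -E 'pos|force'
```

```text
tool_pos: [0.5354, 0.2104, 0.0449]
wrist_force: [0.5, -0.2, 0.6]
tool_pos: [0.5354, 0.2104, 0.0444]
wrist_force: [0.1, -0.2, -0.3]
```

```bash
python3 -m pendant '[{"dp":[0,0,-0.5],"turn":0,"fingers":0},{"dp":[0,0,0],"turn":0,"fingers":0},{"dp":[0,0,0],"turn":0,"fingers":0}]' | grep -E 'pos|force'
python3 -m pendant '[{"dp":[0,0,-0.4],"turn":0,"fingers":0},{"dp":[0,0,0],"turn":0,"fingers":0},{"dp":[0,0,0],"turn":0,"fingers":0}]' | grep -E 'pos|force'
```

```text
tool_pos: [0.5354, 0.2104, 0.0439]
wrist_force: [-0.3, 0.5, -0.0]
tool_pos: [0.5354, 0.2104, 0.0435]
wrist_force: [0.5, -0.1, 0.7]
```

Run:
```python
from h import *
c=read_camera('scene');b=c['img'][180:250,290:390,::-1];cv2.imwrite('pics/p4.png',cv2.resize(b,None,fx=8,fy=8,interpolation=cv2.INTER_CUBIC))
p=get_obs()['tool_pos'];print(p,get_obs()['wrist_force'],(proj(c,p)-[290,180]+.5)*8,(proj(c,[.5351,.2108,.046])-[290,180]+.5)*8)
```

```text
[0.53538523 0.21039914 0.04352354] [-0.05857353  0.20378555  0.46303337] [[306.83752229 312.9074792 ]] [[309.04656991 306.42596962]]
```

View pics/p4.png

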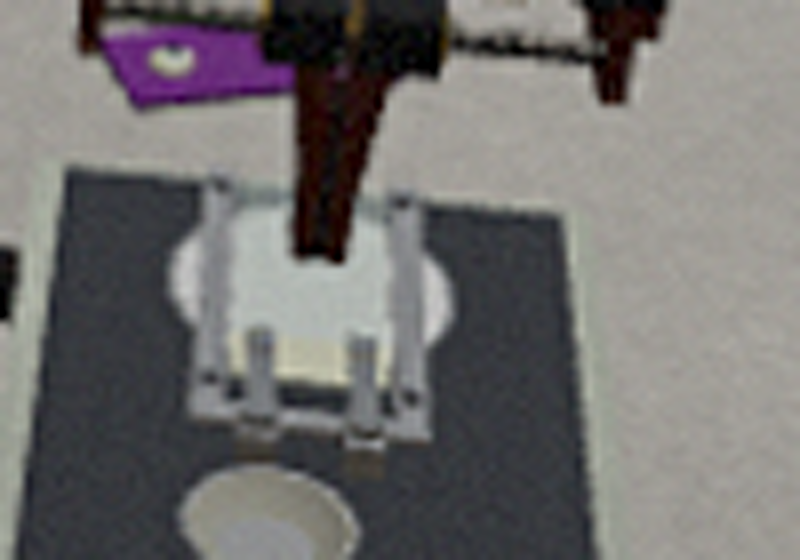

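The drawn fingertips end at (322,258), but the reported TCP projects to (307,313). I compare this with the earlier poses before moving on.

Run:
```python
from h import *
c=read_camera('scene');t=read_camera('top')
for P,px in(([.2682,-.536,.1942],(190*.64-.5,149*.64-.5)),([.5354,.2104,.085],(220+448/4-.5,100+393/4-.5)),([.5354,.2104,.0435],(290+322/8-.5,180+258/8-.5))):
    print(P,'proj',proj(c,P)[0].round(1),'seen',px,'ray@x',)
    # points on seen ray at same z, and at same x
    a=ray(c,px,P[2])[0];o=c['extrinsics'][:3,3];s=(P[0]-o[0])/(a-o)[0];print('  at same z',a.round(4),'at same x',(o+s*(a-o)).round(4))
b=t['img'][110:240,130:330,::-1];cv2.imwrite('pics/p5.png',cv2.resize(b,None,fx=4,fy=4,interpolation=cv2.INTER_CUBIC))
```

```text
[0.2682, -0.536, 0.1942] proj [122.7 101.6] seen (121.10000000000001, 94.86) ray@x
  at same z [ 0.2048 -0.5837  0.1942] at same x [ 0.2682 -0.5379  0.2183]
[0.5354, 0.2104, 0.085] proj [329.7 205.4] seen (331.5, 197.75) ray@x
  at same z [0.4988 0.211  0.085 ] at same x [0.5354 0.2122 0.1084]
[0.5354, 0.2104, 0.0435] proj [327.9 218.6] seen (329.75, 211.75) ray@x
  at same z [0.5033 0.2117 0.0435] at same x [0.5354 0.2127 0.0658]
```

View pics/p5.png

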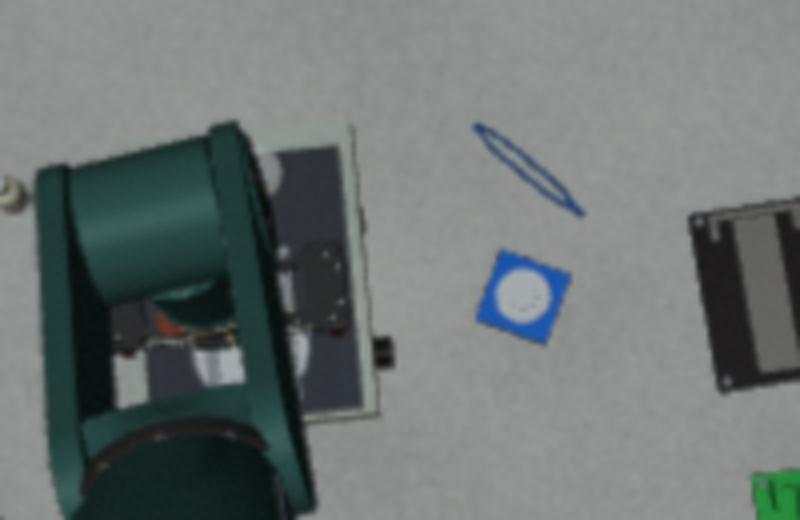

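```bash
python3 - <<'E'
from h import *
t=read_camera('top')
for z in(.13,.15,.17): print(z,ray(t,[[130+226/4-.5,110+304/4-.5]],z)[0].round(4))
E
for i in 1 2; do python3 -m pendant '[{"dp":[0,0,-1],"turn":0,"fingers":0},{"dp":[0,0,-1],"turn":0,"fingers":0},{"dp":[0,0,0],"turn":0,"fingers":0},{"dp":[0,0,0],"turn":0,"fingers":0}]' | grep -E 'pos|force'; done
```

```text
0.13 [0.5406 0.2171 0.13  ]
0.15 [0.5372 0.2141 0.15  ]
0.17 [0.5338 0.2111 0.17  ]
tool_pos: [0.5353, 0.2104, 0.0414]
wrist_force: [0.6, -0.4, -0.3]
tool_pos: [0.5353, 0.2104, 0.0395]
wrist_force: [-0.3, -0.4, 0.1]
```

The gripper body is horizontally right above the target, and the real tips sit about 20 mm above the reported TCP. I keep descending under force control.

```bash
for i in 1 2 3 4 5; do python3 -m pendant '[{"dp":[0,0,-1],"turn":0,"fingers":0},{"dp":[0,0,0],"turn":0,"fingers":0},{"dp":[0,0,0],"turn":0,"fingers":0}]' | grep -E 'pos|force'|tr '\n' ' '; echo; done
```

```text
tool_pos: [0.5354, 0.2104, 0.0385] wrist_force: [-0.0, -0.8, 0.5] 
tool_pos: [0.5354, 0.2104, 0.0375] wrist_force: [0.4, -0.0, 0.1] 
tool_pos: [0.5353, 0.2104, 0.0365] wrist_force: [-0.0, -0.3, -0.6] 
tool_pos: [0.5353, 0.2104, 0.0355] wrist_force: [-1.0, -0.5, -0.2] 
tool_pos: [0.5353, 0.2104, 0.0345] wrist_force: [-0.1, -0.0, 0.6]
```

```bash
for i in 1 2 3; do python3 -m pendant '[{"dp":[0,0,-1],"turn":0,"fingers":0},{"dp":[0,0,0],"turn":0,"fingers":0},{"dp":[0,0,0],"turn":0,"fingers":0}]' | grep -E 'pos|force'|tr '\n' ' '; echo; done
```

```text
tool_pos: [0.5354, 0.2104, 0.0335] wrist_force: [0.1, -0.6, 0.0] 
tool_pos: [0.5354, 0.2104, 0.0325] wrist_force: [1.0, 0.6, -0.0] 
tool_pos: [0.5354, 0.2104, 0.0315] wrist_force: [0.1, -0.9, 0.7]
```

```bash
for i in 1 2 3; do python3 -m pendant '[{"dp":[0,0,-0.7],"turn":0,"fingers":0},{"dp":[0,0,0],"turn":0,"fingers":0},{"dp":[0,0,0],"turn":0,"fingers":0}]' | grep -E 'pos|force'|tr '\n' ' '; echo; done
python3 - <<'E'
from h import *
print(get_obs()['clock'])
E
```

```text
tool_pos: [0.5354, 0.2104, 0.0308] wrist_force: [-0.1, -0.0, -0.5] 
tool_pos: [0.5354, 0.2104, 0.0301] wrist_force: [-0.8, -0.6, -0.8] 
tool_pos: [0.5353, 0.2104, 0.0294] wrist_force: [-0.2, 0.6, 0.0] 
10.8
```

```bash
for i in 1 2 3; do python3 -m pendant '[{"dp":[0,0,-0.5],"turn":0,"fingers":0},{"dp":[0,0,0],"turn":0,"fingers":0},{"dp":[0,0,0],"turn":0,"fingers":0}]' | grep -E 'pos|force'|tr '\n' ' '; echo; done
```

```text
tool_pos: [0.5354, 0.2104, 0.0289] wrist_force: [0.7, 0.1, -0.8] 
tool_pos: [0.5353, 0.2104, 0.0284] wrist_force: [-0.1, 0.3, -0.0] 
tool_pos: [0.5354, 0.2104, 0.0279] wrist_force: [0.0, -0.6, 0.8]
```

```bash
for i in 1 2 3 4; do python3 -m pendant '[{"dp":[0,0,-0.5],"turn":0,"fingers":0},{"dp":[0,0,0],"turn":0,"fingers":0}]' | grep -E 'pos|force'|tr '\n' ' '; echo; done
```

```text
tool_pos: [0.5353, 0.2104, 0.0274] wrist_force: [-0.4, -0.6, 0.6] 
tool_pos: [0.5353, 0.2104, 0.0268] wrist_force: [-1.6, 0.4, 0.1] 
tool_pos: [0.5353, 0.2104, 0.0264] wrist_force: [-0.3, 0.4, 0.3] 
tool_pos: [0.5354, 0.2104, 0.0259] wrist_force: [-0.2, 0.1, 0.1]
```

```bash
for i in 1 2 3 4; do python3 -m pendant '[{"dp":[0,0,-0.5],"turn":0,"fingers":0},{"dp":[0,0,0],"turn":0,"fingers":0}]' | grep -E 'pos|force'|tr '\n' ' '; echo; done
```

```text
tool_pos: [0.5354, 0.2104, 0.0254] wrist_force: [0.4, 0.0, -0.6] 
tool_pos: [0.5353, 0.2104, 0.0249] wrist_force: [0.4, -0.7, 0.4] 
tool_pos: [0.5353, 0.2104, 0.0243] wrist_force: [0.3, 0.1, -0.3] 
tool_pos: [0.5353, 0.2104, 0.0239] wrist_force: [1.0, -0.5, 0.8]
```

```bash
for i in 1 2 3 4; do python3 -m pendant '[{"dp":[0,0,-0.4],"turn":0,"fingers":0},{"dp":[0,0,0],"turn":0,"fingers":0}]' | grep -E 'pos|force'|tr '\n' ' '; echo; done
```

```text
tool_pos: [0.5353, 0.2104, 0.0235] wrist_force: [-0.7, -0.4, 0.6] 
tool_pos: [0.5354, 0.2104, 0.0231] wrist_force: [0.3, 0.5, 0.2] 
tool_pos: [0.5354, 0.2104, 0.0227] wrist_force: [-0.1, -0.2, -0.5] 
tool_pos: [0.5354, 0.2104, 0.0223] wrist_force: [-0.5, -0.5, -0.3]
```

```bash
for i in 1 2 3; do python3 -m pendant '[{"dp":[0,0,-0.4],"turn":0,"fingers":0},{"dp":[0,0,0],"turn":0,"fingers":0}]' | grep -E 'pos|force'|tr '\n' ' '; echo; done
python3 - <<'E'
from h import *
c=read_camera('scene');b=c['img'][180:250,290:390,::-1];cv2.imwrite('pics/p6.png',cv2.resize(b,None,fx=8,fy=8,interpolation=cv2.INTER_CUBIC))
E
```

```text
tool_pos: [0.5353, 0.2104, 0.0219] wrist_force: [-0.1, 1.2, -0.4] 
tool_pos: [0.5354, 0.2104, 0.0215] wrist_force: [0.2, -0.1, 0.4] 
tool_pos: [0.5353, 0.2104, 0.0211] wrist_force: [0.1, 0.4, -0.4]
```

View pics/p6.png

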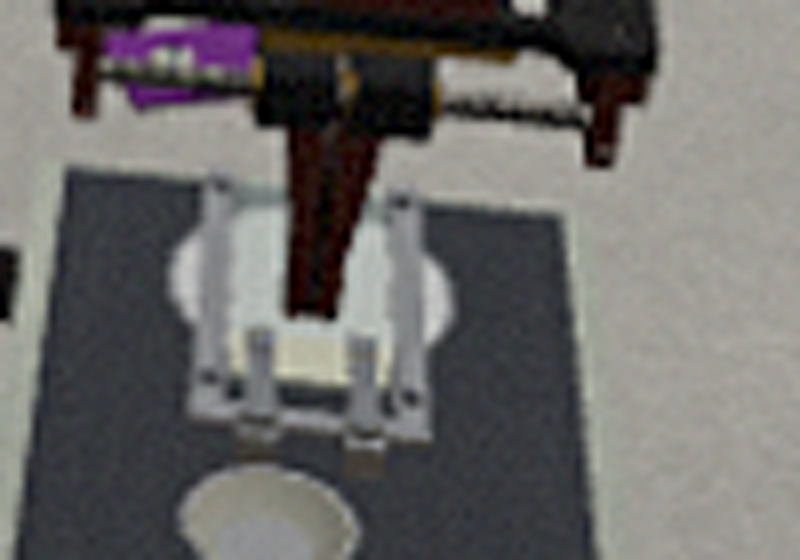

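The tip's near face ends at (311,318), right where the glass surface projects, so contact is imminent.

```bash
for i in 1 2 3; do python3 -m pendant '[{"dp":[0,0,-0.3],"turn":0,"fingers":0},{"dp":[0,0,0],"turn":0,"fingers":0}]' | grep -E 'pos|force|clock'|tr '\n' ' '; echo; done
```

```text
clock: 14.95 tool_pos: [0.5354, 0.2104, 0.0208] wrist_force: [0.1, -0.8, 0.1] 
clock: 15.15 tool_pos: [0.5354, 0.2104, 0.0205] wrist_force: [-0.2, -0.2, -0.7] 
clock: 15.35 tool_pos: [0.5354, 0.2104, 0.0202] wrist_force: [0.7, -0.4, 0.1]
```

```bash
for i in 1 2 3; do python3 -m pendant '[{"dp":[0,0,-0.3],"turn":0,"fingers":0},{"dp":[0,0,0],"turn":0,"fingers":0}]' | grep -E 'pos|force|clock'|tr '\n' ' '; echo; done
```

```text
clock: 15.55 tool_pos: [0.5354, 0.2104, 0.0199] wrist_force: [-1.0, 0.1, 0.7] 
clock: 15.75 tool_pos: [0.5353, 0.2104, 0.0196] wrist_force: [-0.1, 0.9, -0.3] 
clock: 15.95 tool_pos: [0.5354, 0.2104, 0.0193] wrist_force: [-0.2, -0.1, 0.1]
```

```bash
for i in 1 2 3; do python3 -m pendant '[{"dp":[0,0,-0.3],"turn":0,"fingers":0},{"dp":[0,0,0],"turn":0,"fingers":0}]' | grep -E 'pos|force|clock'|tr '\n' ' '; echo; done
```

```text
clock: 16.15 tool_pos: [0.5354, 0.2104, 0.019] wrist_force: [-0.4, -0.2, 0.3] 
clock: 16.35 tool_pos: [0.5354, 0.2104, 0.019] wrist_force: [-0.2, 0.1, 4.2] 
clock: 16.55 tool_pos: [0.5355, 0.2104, 0.019] wrist_force: [-1.9, -0.2, 7.5]
```

```bash
for i in 1 2 3; do python3 -m pendant '[{"dp":[0,0,-0.3],"turn":0,"fingers":0},{"dp":[0,0,0],"turn":0,"fingers":0}]' | grep -E 'pos|force|clock'|tr '\n' ' '; echo; done
```

```text
clock: 16.75 tool_pos: [0.5354, 0.2104, 0.0189] wrist_force: [-2.4, -0.4, 9.0] 
clock: 16.95 tool_pos: [0.5354, 0.2104, 0.0189] wrist_force: [-3.3, -1.3, 12.4] 
clock: 17.15 tool_pos: [0.5355, 0.2104, 0.0189] wrist_force: [-3.5, -0.5, 14.7]
```

Contact came at TCP z = 0.019, so the true tip is 27 mm above the reported TCP; stiffness is about 8 N/mm. I ease off to about 12.5 N and draw slowly.

```bash
python3 -m pendant '[{"dp":[0,0,0.2],"turn":0,"fingers":0},{"dp":[-1,-0.1,0],"turn":0,"fingers":0},{"dp":[-1,-0.1,0],"turn":0,"fingers":0},{"dp":[-1,-0.1,0],"turn":0,"fingers":0}]'
```

```text
clock: 17.55
tool_pos: [0.5355, 0.2105, 0.019]
orientation: [1.628, 1.565, 0.164]
wrist_force: [4.2, -1.0, 4.1]
finger_gap: 0.0003
```

```bash
python3 -m pendant '[{"dp":[0,0,-0.5],"turn":0,"fingers":0},{"dp":[0,0,-0.4],"turn":0,"fingers":0}]'
```

```text
clock: 17.75
tool_pos: [0.5355, 0.2105, 0.0189]
orientation: [1.629, 1.565, 0.165]
wrist_force: [0.7, -1.7, 17.7]
finger_gap: 0.0003
```

```bash
python3 -m pendant '[{"dp":[-1,-0.1,0],"turn":0,"fingers":0},{"dp":[-0.5,0,0],"turn":0,"fingers":0}]'
python3 -m pendant '[{"dp":[0,0,0],"turn":0,"fingers":0}]'|grep -E 'pos|force'
```

```text
clock: 17.95
tool_pos: [0.5356, 0.2105, 0.019]
orientation: [1.613, 1.562, 0.148]
wrist_force: [5.0, -1.9, 9.1]
finger_gap: 0.0003
tool_pos: [0.5355, 0.2105, 0.0189]
wrist_force: [4.7, -2.0, 11.0]
```

```bash
python3 -m pendant '[{"dp":[-0.7,-0.05,-0.3],"turn":0,"fingers":0},{"dp":[-0.7,-0.05,-0.25],"turn":0,"fingers":0},{"dp":[0,0,0],"turn":0,"fingers":0}]'|grep -E 'pos|force'
python3 -m pendant '[{"dp":[-0.7,-0.05,-0.2],"turn":0,"fingers":0},{"dp":[0,0,0],"turn":0,"fingers":0}]'|grep -E 'pos|force'
```

```text
tool_pos: [0.5356, 0.2105, 0.0189]
wrist_force: [6.1, -3.1, 11.6]
tool_pos: [0.5356, 0.2105, 0.0189]
wrist_force: [7.3, -2.4, 12.9]
```

```bash
python3 -m pendant '[{"dp":[0,-1,0],"turn":0,"fingers":0},{"dp":[0,0,0],"turn":0,"fingers":0}]'|grep -E 'pos|force'
python3 -m pendant '[{"dp":[-0.6,-0.1,-0.15],"turn":0,"fingers":0},{"dp":[0,0,0],"turn":0,"fingers":0}]'|grep -E 'pos|force'
```

```text
tool_pos: [0.5356, 0.2105, 0.0189]
wrist_force: [6.3, 2.5, 11.8]
tool_pos: [0.5355, 0.2105, 0.0189]
wrist_force: [6.4, 1.5, 12.6]
```

```bash
for i in 1 2; do python3 -m pendant '[{"dp":[-0.8,0,-0.22],"turn":0,"fingers":0},{"dp":[0,0,0],"turn":0,"fingers":0}]'|grep -E 'pos|force|clock'|tr '\n' ' ';echo; done
```

```text
clock: 19.15 tool_pos: [0.5353, 0.2105, 0.0189] wrist_force: [7.2, 0.4, 12.7] 
clock: 19.35 tool_pos: [0.5349, 0.2105, 0.0189] wrist_force: [7.7, 0.4, 13.8]
```

```bash
for i in 1 2; do python3 -m pendant '[{"dp":[-1,-0.1,0],"turn":0,"fingers":0},{"dp":[-0.5,0,0],"turn":0,"fingers":0}]'|grep -E 'pos|force|clock'|tr '\n' ' ';echo; done
```

```text
clock: 19.55 tool_pos: [0.5335, 0.2104, 0.0189] wrist_force: [8.0, -0.1, 13.1] 
clock: 19.75 tool_pos: [0.532, 0.2103, 0.0189] wrist_force: [8.9, 0.9, 13.4]
```

```bash
for i in 1 2; do python3 -m pendant '[{"dp":[-1,-0.1,0],"turn":0,"fingers":0},{"dp":[-1,-0.1,0],"turn":0,"fingers":0},{"dp":[-1,-0.1,0],"turn":0,"fingers":0}]'|grep -E 'pos|force|clock'|tr '\n' ' ';echo; done
python3 - <<'E'
from h import *
c=read_camera('scene');b=c['img'][180:250,290:390,::-1];cv2.imwrite('pics/p7.png',cv2.resize(b,None,fx=8,fy=8,interpolation=cv2.INTER_CUBIC))
E
```

```text
clock: 20.05 tool_pos: [0.5291, 0.2101, 0.0189] wrist_force: [8.4, 0.8, 13.9] 
clock: 20.35 tool_pos: [0.5261, 0.2098, 0.0189] wrist_force: [8.6, 1.1, 14.2]
```

View pics/p7.png

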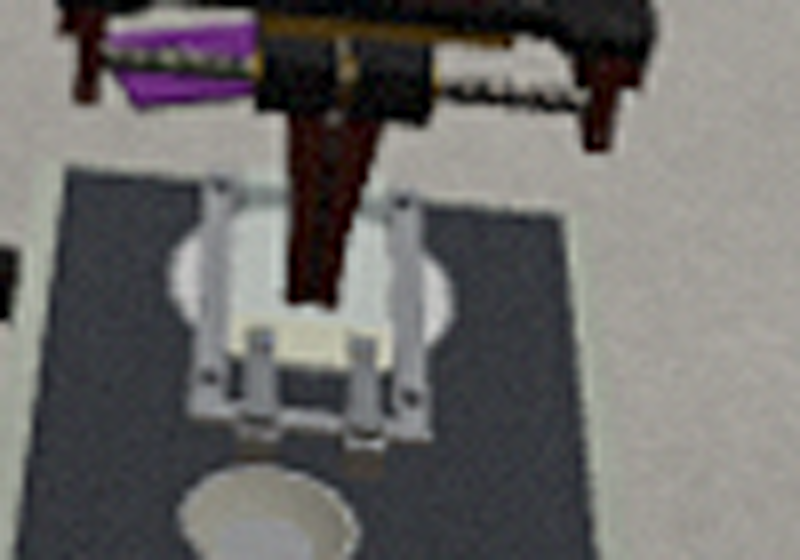

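The glass follows the fingers: its frosted rear edge went from (300,383) to (300,366). Clip release is about 2 mm away, so I lighten slightly and continue.

```bash
python3 -m pendant '[{"dp":[-1,-0.1,0.1],"turn":0,"fingers":0}]'|grep -E 'pos|force|clock'|tr '\n' ' ';for i in 1 2 3 4; do python3 -m pendant '[{"dp":[-1,-0.1,0],"turn":0,"fingers":0}]'|grep -E 'pos|force|clock'|tr '\n' ' ';echo; done
```

```text
clock: 20.5 tool_pos: [0.525, 0.2097, 0.0189] wrist_force: [8.0, 1.0, 12.5] clock: 20.6 tool_pos: [0.5236, 0.2095, 0.0189] wrist_force: [6.9, 1.1, 14.6] 
clock: 20.7 tool_pos: [0.5216, 0.2093, 0.0189] wrist_force: [6.0, 0.7, 18.1] 
clock: 20.8 tool_pos: [0.5205, 0.2092, 0.0189] wrist_force: [5.6, 0.8, 16.3] 
clock: 20.9 tool_pos: [0.5195, 0.2091, 0.0189] wrist_force: [5.3, 0.7, 16.4]
```

```bash
python3 -m pendant '[{"dp":[-1,-0.1,0.2],"turn":0,"fingers":0},{"dp":[-1,-0.1,0.1],"turn":0,"fingers":0},{"dp":[-2,-0.2,0],"turn":0,"fingers":0},{"dp":[-2,-0.2,0],"turn":0,"fingers":0}]'|grep -E 'pos|force|clock'|tr '\n' ' '; echo; for i in 1 2; do python3 -m pendant '[{"dp":[-2,-0.2,0],"turn":0,"fingers":0},{"dp":[-2,-0.2,0],"turn":0,"fingers":0},{"dp":[-2,-0.2,0],"turn":0,"fingers":0}]'|grep -E 'pos|force|clock'|tr '\n' ' ';echo; done
```

```text
clock: 21.3 tool_pos: [0.5131, 0.2084, 0.0189] wrist_force: [4.9, -0.2, 16.6] 
clock: 21.6 tool_pos: [0.5071, 0.2078, 0.0189] wrist_force: [5.6, 0.8, 15.9] 
clock: 21.9 tool_pos: [0.5011, 0.2072, 0.0189] wrist_force: [5.1, -0.1, 16.6]
```

```bash
python3 -m pendant '[{"dp":[-2,-0.2,0.2],"turn":0,"fingers":0},{"dp":[-2,-0.2,0],"turn":0,"fingers":0},{"dp":[-2,-0.2,0],"turn":0,"fingers":0},{"dp":[-2,-0.2,0],"turn":0,"fingers":0},{"dp":[0,0,0],"turn":0,"fingers":0}]'|grep -E 'pos|force|clock'|tr '\n' ' '; echo; python3 -m pendant '[{"dp":[0.5,0,0.5],"turn":0,"fingers":0},{"dp":[0.5,0,0.5],"turn":0,"fingers":0},{"dp":[0,0,2],"turn":0,"fingers":0},{"dp":[0,0,20],"turn":0,"fingers":0},{"dp":[0,0,40],"turn":0,"fingers":0}]'|grep -E 'pos|force|clock'|tr '\n' ' '
```

```text
clock: 22.4 tool_pos: [0.4925, 0.2063, 0.0189] wrist_force: [4.3, 0.9, 16.7] 
clock: 22.9 tool_pos: [0.4842, 0.2039, 0.0769] wrist_force: [0.6, 0.5, -1.0]
```

```bash
python3 -m pendant '[{"dp":[0,0,10],"turn":0,"fingers":1},{"dp":[-25,-2,0],"turn":0,"fingers":1},{"dp":[-20,-1,0],"turn":0,"fingers":1},{"dp":[0,0,0],"turn":0,"fingers":1},{"dp":[0,0,0],"turn":0,"fingers":1},{"dp":[0,0,0],"turn":0,"fingers":1}]'
python3 - <<'E'
from h import *
c=read_camera('scene');b=c['img'][160:240,280:390,::-1];cv2.imwrite('pics/p8.png',cv2.resize(b,None,fx=7,fy=7,interpolation=cv2.INTER_CUBIC))
yw=np.radians(6.06);X=np.array([np.cos(yw),np.sin(yw)]);Y=np.array([-X[1],X[0]]);e=np.array([.4589,.2027])
for n,p,z in(('edge',0,.042),('cornea',20-32,.049),('front L',-35,.046),('rear',75,.046),('frost start',53,.046)): print(n,((proj(c,[*(e+p/1000*X),z])-[280,160]+.5)*7).round())
print('corner',((proj(c,[*(e-.035*X+.025*Y),.046])-[280,160]+.5)*7).round(),((proj(c,[*(e-.035*X-.025*Y),.046])-[280,160]+.5)*7).round())
E
```

```text
clock: 23.5
tool_pos: [0.4438, 0.202, 0.0889]
orientation: [1.786, 1.57, 0.321]
wrist_force: [1.5, -0.3, 0.9]
finger_gap: 0.045
edge [[341. 302.]]
cornea [[343. 271.]]
front L [[343. 246.]]
rear [[340. 406.]]
frost start [[341. 371.]]
corner [[405. 252.]] [[281. 240.]]
```

View pics/p8.png

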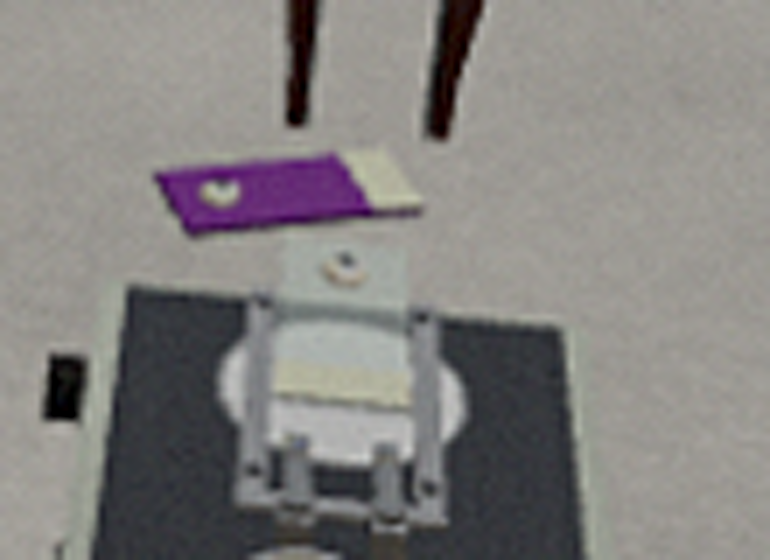

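The glass overhangs by about 36 mm: the specimen is at (344,268), against (343,271) predicted for 35 mm. Clips are off and the glass is straight. Next I grip the overhanging end.

```bash
python3 -m pendant '[{"dp":[-6,-1.5,0],"turn":0,"fingers":1},{"dp":[0,0,-10],"turn":0,"fingers":1},{"dp":[0,0,-10],"turn":0,"fingers":1},{"dp":[0,0,-10],"turn":0,"fingers":1},{"dp":[0,0,0],"turn":0,"fingers":1}]'
python3 -m pendant '[{"dp":[0,0,-15],"turn":0,"fingers":1},{"dp":[0,0,-15],"turn":0,"fingers":1},{"dp":[0,0,-10],"turn":0,"fingers":1},{"dp":[0,0,-8],"turn":0,"fingers":1},{"dp":[0,0,-5],"turn":0,"fingers":1},{"dp":[0,0,-3],"turn":0,"fingers":1},{"dp":[0,0,0],"turn":0,"fingers":1},{"dp":[0,0,0],"turn":0,"fingers":1}]'
```

```text
clock: 24.05
tool_pos: [0.4352, 0.1999, 0.0573]
orientation: [-1.416, 1.567, -2.881]
wrist_force: [0.2, 0.3, -0.3]
finger_gap: 0.0869
clock: 24.85
tool_pos: [0.4369, 0.2005, 0.0034]
orientation: [1.916, 1.57, 0.452]
wrist_force: [-0.1, 0.8, 0.4]
finger_gap: 0.0878
```

```bash
python3 -m pendant '[{"dp":[0,0,0],"turn":0,"fingers":0.7},{"dp":[0,0,0],"turn":0,"fingers":0.62},{"dp":[0,0,0],"turn":0,"fingers":0.5},{"dp":[0,0,0],"turn":0,"fingers":0.4},{"dp":[0,0,0],"turn":0,"fingers":0.4},{"dp":[0,0,0],"turn":0,"fingers":0.4}]'
python3 -m pendant '[{"dp":[0,0,0],"turn":0,"fingers":0.3},{"dp":[0,0,0],"turn":0,"fingers":0.3},{"dp":[0,0,1],"turn":0,"fingers":0.3},{"dp":[0,0,2],"turn":0,"fingers":0.3},{"dp":[0,0,3],"turn":0,"fingers":0.3},{"dp":[0,0,4],"turn":0,"fingers":0.3},{"dp":[0,0,0],"turn":0,"fingers":0.3},{"dp":[0,0,0],"turn":0,"fingers":0.3}]'
python3 - <<'E'
from h import *
c=read_camera('scene');b=c['img'][150:240,280:390,::-1];cv2.imwrite('pics/p9.png',cv2.resize(b,None,fx=6,fy=6,interpolation=cv2.INTER_CUBIC))
E
```

```text
clock: 25.45
tool_pos: [0.4366, 0.2004, 0.0031]
orientation: [2.56, 1.571, 1.095]
wrist_force: [0.4, 0.4, 1.3]
finger_gap: 0.0493
clock: 26.25
tool_pos: [0.4368, 0.2004, 0.0133]
orientation: [1.91, 1.57, 0.445]
wrist_force: [-0.7, -1.6, -0.3]
finger_gap: 0.0492
```

View pics/p9.png

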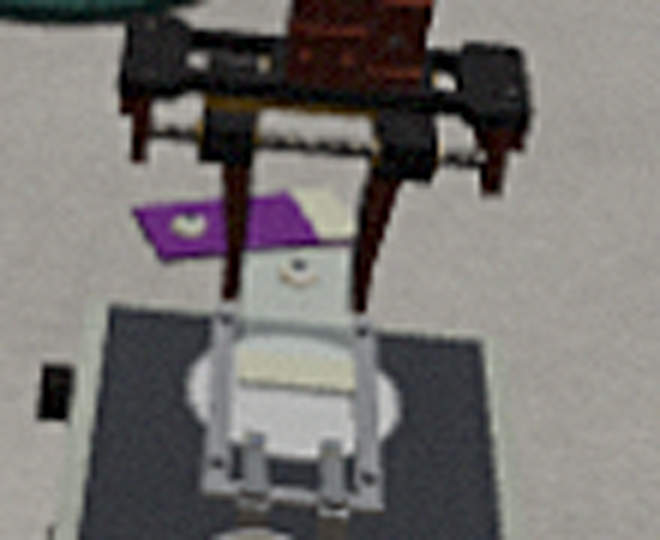

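The glass is gripped (gap 49.2 mm) and lifted clear of the deck, with the specimen untouched between the fingers at (299,268). I work out its place in the hand and the transfer.

Run:
```python
from h import *
c=read_camera('scene')
o=get_obs()['tool_pos']
f=ray(c,[280+297/6-.5,150+371/6-.5],.056)[0];k=ray(c,[280+299/6-.5,150+268/6-.5],.058)[0]
print('frost',f,'cornea',k,'dist',np.linalg.norm((f-k)[:2]),'(76)')
yw=np.radians(6.06);X=np.array([np.cos(yw),np.sin(yw)])
gf=(f[:2]-o[:2])@X*1000-44;gk=(k[:2]-o[:2])@X*1000+32
print('glass centre ahead of TCP: from frost',gf,'from cornea',gk)
a=np.radians(9.0);Xc=np.array([np.cos(a),np.sin(a)])
S=np.array([.5705,-.2038])
for d in(.037,.039,.041): print(d,'TCP target',S-d*Xc,'delta mm',(S-d*Xc-o[:2])*1000)
# saddle seen in scene: front/rear end stop projections for check
print('saddle proj scene',proj(c,[*S,.026]), 'ends',proj(c,[[*(S-.061*Xc),.032],[*(S+.061*Xc),.032]]))
# saddle in scene: grey width centre along row
s=c['img'];r=int(round(proj(c,[*S,.026])[0,1]));print(r,[(x,int(s[r,x].max())) for x in range(150,206,2)])
```

```text
frost [0.51999213 0.2101759  0.056     ] cornea [0.44017137 0.20180132 0.058     ] dist 0.0802588798216487 (76)
glass centre ahead of TCP: from frost 40.02142429001576 from cornea 35.762605380510884
0.037 TCP target [ 0.53395553 -0.20958808] delta mm [  97.41440483 -409.94345988]
0.039 TCP target [ 0.53198015 -0.20990094] delta mm [  95.43902815 -410.25632881]
0.041 TCP target [ 0.53000478 -0.21021381] delta mm [  93.46365147 -410.56919774]
saddle proj scene [[175.83257202 205.60205455]] ends [[181.75009579 192.06587469]
 [168.87283381 216.75318119]]
206 [(150, 161), (152, 167), (154, 165), (156, 164), (158, 166), (160, 165), (162, 122), (164, 14), (166, 22), (168, 19), (170, 84), (172, 90), (174, 88), (176, 90), (178, 91), (180, 96), (182, 61), (184, 36), (186, 18), (188, 26), (190, 26), (192, 16), (194, 22), (196, 21), (198, 117), (200, 161), (202, 159), (204, 159)]
```

```bash
python3 -m pendant '[{"dp":[0,0,8],"turn":0,"fingers":0.3},{"dp":[0,0,12],"turn":0,"fingers":0.3},{"dp":[0,0,15],"turn":0,"fingers":0.3},{"dp":[0,0,15],"turn":0,"fingers":0.3},{"dp":[0,0,10],"turn":0,"fingers":0.3},{"dp":[1,-5,0],"turn":0,"fingers":0.3},{"dp":[3,-12,0],"turn":0.3,"fingers":0.3},{"dp":[5,-20,0],"turn":0.3,"fingers":0.3},{"dp":[5,-20,0],"turn":0.3,"fingers":0.3},{"dp":[5,-20,0],"turn":0.3,"fingers":0.3}]'
python3 -m pendant '[{"dp":[5,-20,0],"turn":0.3,"fingers":0.3},{"dp":[5,-20,0],"turn":0.3,"fingers":0.3},{"dp":[5,-20,0],"turn":0.3,"fingers":0.3},{"dp":[5,-20,0],"turn":0.3,"fingers":0.3},{"dp":[5,-20,0],"turn":0.3,"fingers":0.3},{"dp":[5,-20,0],"turn":0.3,"fingers":0.3},{"dp":[5,-20,0],"turn":0,"fingers":0.3},{"dp":[5,-20,0],"turn":0,"fingers":0.3},{"dp":[5,-20,0],"turn":0,"fingers":0.3},{"dp":[5,-20,0],"turn":0,"fingers":0.3}]'
python3 -m pendant '[{"dp":[5,-20,0],"turn":0,"fingers":0.3},{"dp":[5,-20,0],"turn":0,"fingers":0.3},{"dp":[5,-20,0],"turn":0,"fingers":0.3},{"dp":[5,-20,0],"turn":0,"fingers":0.3},{"dp":[5,-20,0],"turn":0,"fingers":0.3},{"dp":[2,-20,0],"turn":0,"fingers":0.3},{"dp":[0,-10,0],"turn":0,"fingers":0.3},{"dp":[0,-3,0],"turn":0,"fingers":0.3},{"dp":[0,0,0],"turn":0,"fingers":0.3},{"dp":[0,0,0],"turn":0,"fingers":0.3}]'
python3 - <<'E'
from h import *
from scipy.spatial.transform import Rotation as R
o=get_obs();M=R.from_euler('xyz',o['orientation']).as_matrix();print('yaw',(np.degrees(np.arctan2(M[1,2],M[0,2]))+90),o['tool_pos'])
E
```

```text
clock: 27.35
tool_pos: [0.4552, 0.1223, 0.0725]
orientation: [-1.569, 1.57, -3.012]
wrist_force: [0.4, 0.9, -0.5]
finger_gap: 0.0496
clock: 28.35
tool_pos: [0.505, -0.0777, 0.0724]
orientation: [-2.035, 1.57, 2.835]
wrist_force: [0.5, -0.7, 0.0]
finger_gap: 0.0493
clock: 29.35
tool_pos: [0.5321, -0.2088, 0.0729]
orientation: [-2.553, 1.57, 2.318]
wrist_force: [0.9, -0.6, -0.9]
finger_gap: 0.0496
yaw 9.089001166569219 [ 0.53207068 -0.2087825   0.07289189]
```

Run:
```python
from h import *
c=read_camera('scene');g=c['img'].astype(int);o=get_obs()['tool_pos']
a=np.radians(9.05);Xc=np.array([np.cos(a),np.sin(a)]);S=np.array([.5705,-.2038])
zt=o[2]+.0385+.004
P=o[:2]+(.038+.044)*Xc;u=proj(c,[*P,zt])[0];print('frost pred px',u, 'cornea pred',proj(c,[*(o[:2]+.006*Xc),zt+.003])[0])
m=((g[:,:,0]-g[:,:,2]>14)&(g[:,:,0]>130)).astype(np.uint8);w=np.zeros_like(m);x,y=u.astype(int);w[y-22:y+22,x-25:x+25]=1
n,l,st,ce=cv2.connectedComponentsWithStats(m&w)
for i in range(1,n):
    if st[i,4]>15: f=ray(c,ce[i],zt)[0];print(st[i],ce[i],f,'ahead',((f[:2]-o[:2])@Xc)*1000-44,'lat',((f[:2]-o[:2])@[-Xc[1],Xc[0]])*1000)
```

```text
frost pred px [167.76425915 186.42001076] cornea pred [176.28916139 170.91533396]
[158 185  20   5  80] [167.7375 186.85  ] [ 0.61508077 -0.19488906  0.11547596] ahead 40.02825964888852 lat 0.5820630000912316
```

```bash
python3 -m pendant '[{"dp":[0,-1.2,-8],"turn":0,"fingers":0.3},{"dp":[0,0,-14],"turn":0,"fingers":0.3},{"dp":[0,0,-15],"turn":0,"fingers":0.3},{"dp":[0,0,-15],"turn":0,"fingers":0.3},{"dp":[0,0,-10],"turn":0,"fingers":0.3},{"dp":[0,0,-8],"turn":0,"fingers":0.3},{"dp":[0,0,-5],"turn":0,"fingers":0.3},{"dp":[0,0,-3],"turn":0,"fingers":0.3},{"dp":[0,0,0],"turn":0,"fingers":0.3},{"dp":[0,0,0],"turn":0,"fingers":0.3}]'
for i in 1 2 3; do python3 -m pendant '[{"dp":[0,0,-0.7],"turn":0,"fingers":0.3},{"dp":[0,0,0],"turn":0,"fingers":0.3},{"dp":[0,0,0],"turn":0,"fingers":0.3}]'|grep -E 'pos|force|clock'|tr '\n' ' ';echo; done
```

```text
clock: 30.4
tool_pos: [0.5329, -0.211, -0.0046]
orientation: [1.031, 1.57, -0.381]
wrist_force: [0.2, -0.2, -1.0]
finger_gap: 0.0493
clock: 30.7 tool_pos: [0.5327, -0.2109, -0.0054] wrist_force: [-0.7, -1.0, -0.3] 
clock: 31.0 tool_pos: [0.5326, -0.2108, -0.0063] wrist_force: [0.2, -0.2, -0.7] 
clock: 31.3 tool_pos: [0.5326, -0.2108, -0.007] wrist_force: [0.6, -0.4, -1.0]
```

```bash
for i in 1 2 3 4 ; do python3 -m pendant '[{"dp":[0,0.2,-0.7],"turn":0,"fingers":0.3},{"dp":[0,0,0],"turn":0,"fingers":0.3},{"dp":[0,0,0],"turn":0,"fingers":0.3}]'|grep -E 'pos|force|clock'|tr '\n' ' ';echo; done
```

```text
clock: 31.6 tool_pos: [0.5326, -0.2106, -0.0078] wrist_force: [0.7, 0.4, -0.1] 
clock: 31.9 tool_pos: [0.5325, -0.2104, -0.0085] wrist_force: [-0.1, -0.7, -0.3] 
clock: 32.2 tool_pos: [0.5326, -0.2102, -0.0092] wrist_force: [0.1, 0.1, -1.2] 
clock: 32.5 tool_pos: [0.5326, -0.21, -0.0098] wrist_force: [1.0, 0.5, -1.0]
```

```bash
for i in 1 2 3 4 ; do python3 -m pendant '[{"dp":[0,0,-0.5],"turn":0,"fingers":0.3},{"dp":[0,0,0],"turn":0,"fingers":0.3},{"dp":[0,0,0],"turn":0,"fingers":0.3}]'|grep -E 'pos|force|clock'|tr '\n' ' ';echo; done
```

```text
clock: 32.8 tool_pos: [0.5325, -0.21, -0.0104] wrist_force: [-0.3, -0.1, -0.3] 
clock: 33.1 tool_pos: [0.5326, -0.21, -0.0108] wrist_force: [-0.3, 0.9, -0.5] 
clock: 33.4 tool_pos: [0.5326, -0.21, -0.0114] wrist_force: [0.1, -0.8, -1.1] 
clock: 33.7 tool_pos: [0.5326, -0.21, -0.0118] wrist_force: [0.0, -1.1, -0.4]
```

```bash
for i in 1 2 3 ; do python3 -m pendant '[{"dp":[0,0,-0.4],"turn":0,"fingers":0.3},{"dp":[0,0,0],"turn":0,"fingers":0.3},{"dp":[0,0,0],"turn":0,"fingers":0.3}]'|grep -E 'pos|force|clock'|tr '\n' ' ';echo; done
```

```text
clock: 34.0 tool_pos: [0.5326, -0.21, -0.0122] wrist_force: [-0.0, 0.0, -0.7] 
clock: 34.3 tool_pos: [0.5326, -0.21, -0.0126] wrist_force: [-0.7, 0.1, 0.1] 
clock: 34.6 tool_pos: [0.5326, -0.2101, -0.0129] wrist_force: [-1.4, 1.0, 2.8]
```

```bash
for i in 1 2 ; do python3 -m pendant '[{"dp":[0,0,-0.3],"turn":0,"fingers":0.3},{"dp":[0,0,0],"turn":0,"fingers":0.3},{"dp":[0,0,0],"turn":0,"fingers":0.3}]'|grep -E 'pos|force|clock'|tr '\n' ' ';echo; done
```

```text
clock: 34.9 tool_pos: [0.5326, -0.2101, -0.0129] wrist_force: [-1.4, 1.0, 5.7] 
clock: 35.2 tool_pos: [0.5326, -0.2101, -0.0129] wrist_force: [-2.3, 0.7, 9.1]
```

Contact came at the predicted height. I relax the press and open the fingers gently.

```bash
python3 -m pendant '[{"dp":[0,0,0.6],"turn":0,"fingers":0.3},{"dp":[0,0,0],"turn":0,"fingers":0.3},{"dp":[0,0,0],"turn":0,"fingers":0.6},{"dp":[0,0,0],"turn":0,"fingers":0.7},{"dp":[0,0,0],"turn":0,"fingers":0.85},{"dp":[0,0,0],"turn":0,"fingers":0.95},{"dp":[0,0,0],"turn":0,"fingers":0.95},{"dp":[0,0,0],"turn":0,"fingers":0.95}]'
python3 -m pendant '[{"dp":[0,0,3],"turn":0,"fingers":0.95},{"dp":[0,0,8],"turn":0,"fingers":0.95},{"dp":[0,0,15],"turn":0,"fingers":0.95},{"dp":[0,0,30],"turn":0,"fingers":0.95},{"dp":[0,0,40],"turn":0,"fingers":0.95},{"dp":[0,0,40],"turn":0,"fingers":0.95},{"dp":[-25,-25,20],"turn":0,"fingers":0.95},{"dp":[-25,-25,0],"turn":0,"fingers":0.95},{"dp":[-25,-25,0],"turn":0,"fingers":0.95},{"dp":[-25,-25,0],"turn":0,"fingers":0.95}]'
python3 -m pendant '[{"dp":[-15,-40,0],"turn":0,"fingers":0.95},{"dp":[-15,-40,0],"turn":0,"fingers":0.95},{"dp":[-15,-40,0],"turn":0,"fingers":0.95},{"dp":[-15,-40,0],"turn":0,"fingers":0.95},{"dp":[-10,-40,0],"turn":0,"fingers":0.95},{"dp":[0,0,0],"turn":0,"fingers":0.95},{"dp":[0,0,0],"turn":0,"fingers":0.95}]'
python3 - <<'E'
from h import *
c=read_camera('scene');t=read_camera('top');g=c['img'].astype(int)
a=np.radians(9.0);Xc=np.array([np.cos(a),np.sin(a)]);Yc=np.array([-Xc[1],Xc[0]]);S=np.array([.5705,-.2038])
u=proj(c,[*(S+.044*Xc),.030])[0];m=((g[:,:,0]-g[:,:,2]>14)&(g[:,:,0]>120)).astype(np.uint8);w=np.zeros_like(m);x,y=u.astype(int);w[y-22:y+22,x-25:x+25]=1
n,l,st,ce=cv2.connectedComponentsWithStats(m&w);print('pred',u)
for i in range(1,n):
    if st[i,4]>15: f=ray(c,ce[i],.030)[0];d=f[:2]-S;print(st[i],ce[i],'along',d@Xc*1000-44,'lat',d@Yc*1000)
A=cv2.resize(c['img'][160:235,130:230,::-1],None,fx=4,fy=4,interpolation=cv2.INTER_CUBIC);B=cv2.resize(t['img'][140:215,270:370,::-1],None,fx=4,fy=4,interpolation=cv2.INTER_CUBIC)
C=np.vstack([cv2.resize(x['img'][:,:,::-1],(400,300)) for x in(c,)]);D=cv2.resize(t['img'][:,:,::-1],(400,300))
cv2.imwrite('pics/p12.png',np.vstack([np.hstack([A,B]),np.hstack([C,D])]))
E
```

```text
clock: 36.0
tool_pos: [0.5326, -0.21, -0.0131]
orientation: [-2.827, 1.571, 2.044]
wrist_force: [-0.4, 0.7, 0.6]
finger_gap: 0.0831
clock: 37.0
tool_pos: [0.4318, -0.3109, 0.1442]
orientation: [0.684, 1.569, -0.728]
wrist_force: [-0.2, -0.4, 1.4]
finger_gap: 0.0834
clock: 37.7
tool_pos: [0.3621, -0.5105, 0.1433]
orientation: [2.392, 1.57, 0.978]
wrist_force: [-0.0, 0.3, 0.2]
finger_gap: 0.0836
pred [170.8974    213.6276004]
[161 212  20   6  79] [171.11392405 213.94936709] along 1.3419520222147128 lat 1.0235530925535108
```

View pics/p12.png

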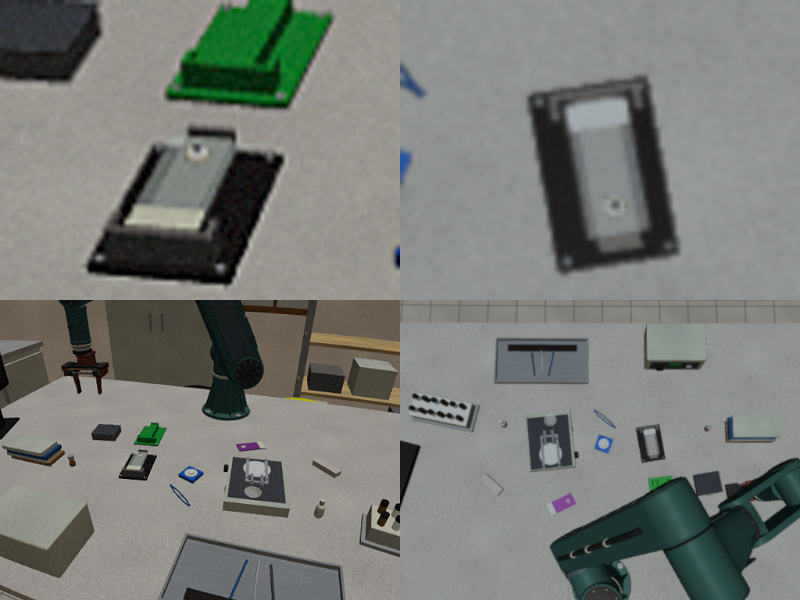

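The glass lies flat on the saddle, frosted end at (596,113) and specimen at (615,205) in the top crop, between the stops and cheeks. It is about 1 to 2 mm off centre, and the bystanders look unmoved. I hand in.

```bash
python3 -c "
from cell import *
print(finish_job(), get_obs()['clock'])"
```

```text
the job is handed in; nothing more can be done
the job is handed in; nothing more can be done
```

The glass is on the carrier's saddle and the job is handed in, at about 38 s of the 72 s allowed. No verdict was reported.

- **Draw:** I pressed the shut fingers on the bare glass at about 12–18 N by the wrist sensor. That went above the 9–14 N aim, but stayed under both the 20 N the glass bears and the 22 N limit at every reading. The glass slid flat out of both clips to about 36 mm overhang.
- **Carry and placing:** I gripped the overhanging end (gap 49 mm), carried it level and set it down with a peak reading of 9 N.
- **Last checks:** The frosted end measured 1.3 mm along and 1.0 mm across from where it belongs, relative to my saddle centre. The last pictures show the glass lying between the end stops and cheeks. The bystanders in view look unmoved by eye, and the arm is well clear.
- **What disagreed:**
  - The fingertips proved to be 27 mm above the reported TCP height. I found this in the images and by touch, and corrected for it.
  - While the glass was held, its length measured 80 mm where 76 mm was expected. That could be up to 2° of droop or pixel error; the final tilt I judged only by eye.

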